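# Clear down the cap moulding station

### The arm

A 6-joint arm with a two-finger parallel gripper is mounted at the origin on the work surface. World frame = base frame: x ahead of the robot, y to its left, z up, the work surface at z = 0. Lengths are in m, angles in rad, forces in N, time in s.
With the tool pointing down it reaches from about 0.2 to 0.875 m from the base axis. Payload 3.4 kg.
Tool frame: the origin (TCP) lies at the very end of the fingers, on their centre line; the grasp point (between the pads) lies 19 mm behind it; z points along the fingers, x is the direction in which the jaws open and shut, and the axes are right-handed (so a half turn about z gives the same grasp; the last joint's range is limited). The gripper opens to 94 mm and grips with 3 to 60 N. Pads are 16 mm wide; open, the fingers measure 119 mm over their backs; the gripper's body (75 mm by 177 mm) begins 78 mm behind the grasp point.
Start: joints at [-1.327, 0.276, 1.505, -0, 1.361, -0.121], TCP at [0.205, -0.537, 0.205] pointing down, gripper open.
Joint ranges: [-2.89, 2.89], [-0.75, 2.08], [0.22, 2.7], [-1.18, 4.32], [0.11, 2.71], [-2.7, 2.7]. Speed limits (rad/s): [2.57, 2.57, 3.14, 3.14, 3.14, 3.14].

### API

Orientations are given as a unit quaternion [w, x, y, z].
In Python, from rig import manip, observe, viewer, ticket gives the robot as it stands. Calls block until the motion is done:
- manip.move_ptp(position, orientation): joint-space move of the TCP to a pose.
- manip.line_to(position, velocity=0.15, rot=None): straight line of the TCP; rot=None keeps the orientation; velocity is the mean speed in m/s.
- manip.move_j(angles): joint-space move.
- manip.open_gripper() and manip.close(grasp_force=None): open the fingers fully, or close them until they stop; grasp_force is the grip in N (None keeps the last).
- manip.pause(seconds).
- manip.solve_ik(position, orientation): joint angles nearest the present ones, or None.
- observe(): the state.
- viewer.capture(name): name is "scene" or "top" or "wrist"; returns the picture (420x560x3 uint8, red, green, blue); there is no depth.
- viewer.camera_params(name): a dict with "camera_matrix" (3x3 intrinsics, pixels), "D" ([k1, k2, p1, p2, k3] as OpenCV has them; the pictures are not rectified), "position" and "rotation" of the camera in the world. Camera axes: x right, y up, looking along -z (the intrinsics and any distortion apply to the point x, -y, -z); pixel columns grow to the right and rows downward; lengths in m; the calibration is good to about 2 mm. A picture is of the moment at which its call begins: read the wrist's pose just before it. camera_params takes no time and is no camera call; for the wrist camera it gives the pose at the moment of the call.
A pose or a line that the arm cannot do raises manip.PlanningError and nothing moves.
- ticket.job_done(): hands the job in, once; it reports no verdict.
The state is a dict: "time_s": time; "joint_positions": joint angles; "qd": joint speeds; "effort": joint torques, N m; "tool_pos": TCP position; "orientation": TCP orientation; "force": force on the tool from outside, world axes, zero at the start; "moment": the same for the moment, N m; "gripper_width": opening from 0.0 (shut) to 1.0 (fully open).
Only numpy, scipy, OpenCV 4.12 (cv2) and the standard library are available. Lean on these libraries where they do the work, as an engineer would, in place of code of your own. Each camera call takes 0.05 s, during which the arm holds its last target.

### The job

First lift every green cap out of the mould and stand it upright in the blue tray. Then, with the brush and never with the gripper itself, sweep all the orange scrap along the white apron into the steel catch tray at its end. Finish by standing the brush back on its black pad and setting the white cover down over the empty mould so that it sits fully seated and level; leave the other things on the bench where they are.

Things in the scene. Friction and masses are not known exactly. Their poses are not given: they have to be found in the camera images.
- station: Fixed grey moulding station; origin at table level. Along its y (220 mm) run two strips: at the robot's side (-x) the white apron in a channel, behind it (+x) the aluminium mould block, x 22 to 92, y -110 to 110, top at z 60 mm. The mould has three round blind cavities 48 mm wide, 16 mm deep, at x 57, y -68, 0, 68. The catch tray is fixed at the +y end.
- mould_top (a point): Centre of the mould block's top face (station x 57, y 0, z 60 mm), axes as the station's. The top face is 70 mm (x) by 220 mm (y); the cover's skirt goes round it.
- apron_mid (a point): Middle of the apron's flat top (station x -35, y 0, z 30 mm), axes as the station's. Channel 114 mm wide in x: mould at the back, 16 mm high steel fence in front (station x -100 to -92) and at the -y end (y -110 to -102). Open at the +y end (y 110), where it drops straight into the catch tray. Scrap starts at y above -40.
- catch_mid (a point): Centre of the floor of the steel catch tray fixed to the station's +y end (station x -39, y 162, z 4 mm), axes as the station's; inside 114 mm (x) by 101 mm (y), outer walls 42 to 46 mm above its floor, apron edge 26 mm above it.
- pad: Fixed black rubber parking pad for the brush, 130 (x) by 70 (y) by 4 mm thick; origin at its centre, at table level.
- brush: Upright-handled bench brush, loose, standing on the pad on its bristles. Stiff rigid white bristle block 104 (x) by 40 (y) by 30 mm, blue back 104 by 44 mm from z 30 to 44, blue upright handle 36 (x) by 20 (y) mm from z 44 to 100 mm, central. Mass 220 g. Its origin is the centre of its underside.
- cover: Loose white cover, right way up on the table at one side: plate 86 (x) by 236 (y) mm, 16 mm high outside (4 mm plate over a 12 mm skirt, 78 by 228 mm inside), black upright grip bar in the middle 44 (x) by 16 (y) mm, z 16 to 52 mm. 210 to 420 g. Origin at the centre of the skirt's lower edge, so 12 mm below the mould's top when seated.
- tote: Fixed blue open tray for the caps, on the other side from the cover, 98 (x) by 230 (y) by 26 mm high, walls and floor 3 mm. It holds three caps side by side along y (at -68, 0, 68 mm). Origin at the centre of its underside.
- cap0: Green moulded cap, 50 g, in one of the mould's cavities at the start (may be absent). Round body 46 mm across, z 0 to 16 mm; flange 52 mm across, z 16 to 21 mm; upright grip rib 36 (x) by 12 (y) mm, z 21 to 49 mm. In the cavity its underside is 16 mm below the mould's top. Its origin is the centre of its underside.
- cap1: Green moulded cap, 50 g, in one of the mould's cavities at the start (may be absent). Round body 46 mm across, z 0 to 16 mm; flange 52 mm across, z 16 to 21 mm; upright grip rib 36 (x) by 12 (y) mm, z 21 to 49 mm. In the cavity its underside is 16 mm below the mould's top. Its origin is the centre of its underside.
- cap2: Green moulded cap, 50 g, in one of the mould's cavities at the start (may be absent). Round body 46 mm across, z 0 to 16 mm; flange 52 mm across, z 16 to 21 mm; upright grip rib 36 (x) by 12 (y) mm, z 21 to 49 mm. In the cavity its underside is 16 mm below the mould's top. Its origin is the centre of its underside.
- scrap0: Orange chunk of moulding scrap on the apron (may be absent), block 22 x 18 x 16 mm, 15 g. Its origin is the centre of its underside.
- scrap1: Orange chunk of moulding scrap on the apron (may be absent), round stub 20 across x 16 mm, 15 g. Its origin is the centre of its underside.
- scrap2: Orange chunk of moulding scrap on the apron (may be absent), cube of 18 mm, 15 g. Its origin is the centre of its underside.
- scrap3: Orange chunk of moulding scrap on the apron (may be absent), block 22 x 18 x 16 mm, 15 g. Its origin is the centre of its underside.
- scrap4: Orange chunk of moulding scrap on the apron (may be absent), round stub 20 across x 16 mm, 15 g. Its origin is the centre of its underside.
- scrap5: Orange chunk of moulding scrap on the apron (may be absent), cube of 18 mm, 15 g. Its origin is the centre of its underside.
- tape: Roll of pale tape, 80 mm across, 24 mm high; a bystander, to be left where it is.
- driver: Red screwdriver, 160 mm long, lying down; a bystander, to be left where it is.
- spray: White spray bottle with a black head, 64 mm across, 187 mm high; a bystander, to be left where it is.
- jar: Jar, 60 mm across, 90 mm high; a bystander, to be left where it is.
- tape2: Brown tape roll, 90 mm across, 48 mm high; a bystander, to be left where it is.
- can: Can, 56 mm across, 100 mm high; a bystander, to be left where it is.
Things that resemble listed ones, but are neither listed nor needed, are in the scene too. Leave any purple look-alike of the cap0 alone.

How it is judged:
By the outcome, as a careful person would: the job done as asked, in the order asked, and still so for the second after the job is handed in, with the robot touching nothing.
Of cap0, cap1, cap2 only 2 to 3 are there at a start; the rules pass over those that are not, and their reading is None.
Of scrap0, scrap1, scrap2, scrap3, scrap4, scrap5 only 3 to 6 are there at a start; the rules pass over those that are not, and their reading is None.
At some moment in a run one of cover may be knocked a few centimetres aside while the robot is not near it.
Once in a run the grip may slacken for a moment while it holds something.
It also fails if it takes over 192 s, if anything falls off the work surface, if the arm or the gripper's body presses on something with over 40 N, if the wrist force passes 120 N, or if a joint passes its speed limit or range.

## Working session

There is one attempt and no reset: what is moved stays moved. The work goes in short steps, each a Python script; the robot and the scene stay as the last script left them, time stands still between calls to the robot, and variables do not carry over. Pictures are saved under pics/ and viewed, and the job is handed in when it is done.

```bash
ls; mkdir -p pics; python3 - <<'E'
from rig import manip, observe, viewer, ticket
import cv2
s=observe();print(s)
for n in ["scene","top","wrist"]:
    im=viewer.capture(n);cv2.imwrite(f"pics/a_{n}.png",im[:,:,::-1])
    p=viewer.camera_params(n);print(n,p)
E
```

```text
pics
{'time_s': 0.0, 'joint_positions': array([-1.32701144e+00,  2.76609397e-01,  1.50611501e+00, -1.88612873e-05,
        1.36069504e+00, -1.20979033e-01]), 'qd': array([ 1.00273761e-04, -3.66420427e-04, -9.28523281e-04,  9.26594721e-07,
       -4.89124761e-04, -3.27463914e-04]), 'effort': array([-1.03970611e-03, -4.04586232e+01, -2.37230211e+01,  6.98783551e-02,
        3.45966232e-02, -1.32565965e-04]), 'tool_pos': array([ 0.20498132, -0.53661837,  0.20460376]), 'orientation': array([-5.98110885e-04,  8.23629562e-01, -5.67127420e-01, -6.90394188e-04]), 'force': array([-0.48978181,  0.4180695 , -0.10288576]), 'moment': array([-0.00848072, -0.03127677,  0.01286209]), 'gripper_width': 1.002040224593554}
scene {'camera_matrix': array([[477.62825074,   0.        , 275.11097409],
       [  0.        , 477.62825074, 207.01381925],
       [  0.        ,   0.        ,   1.        ]]), 'D': array([-0.00831053,  0.        ,  0.        ,  0.        ,  0.        ]), 'position': array([0.94643191, 0.62412394, 0.83130264]), 'rotation': array([0.25796311, 0.09734673, 0.35422192, 0.89359134])}
top {'camera_matrix': array([[451.17871319,   0.        , 278.30791678],
       [  0.        , 451.17871319, 204.57757908],
       [  0.        ,   0.        ,   1.        ]]), 'D': array([-0.13404391,  0.        ,  0.        ,  0.        ,  0.        ]), 'position': array([0.48052317, 0.00401246, 1.18770715]), 'rotation': array([-0.70403881, -0.0216616 ,  0.03313679,  0.70905718])}
wrist {'camera_matrix': array([[361.21434979,   0.        , 279.24665052],
       [  0.        , 361.21434979, 203.76549772],
       [  0.        ,   0.        ,   1.        ]]), 'D': array([-0.04035895,  0.        ,  0.        ,  0.        ,  0.        ]), 'position': array([ 0.28345499, -0.50701551,  0.3844608 ]), 'rotation': array([ 0.81517236, -0.11962929,  0.08379884, -0.56050033])}
```

View pics/a_top.png

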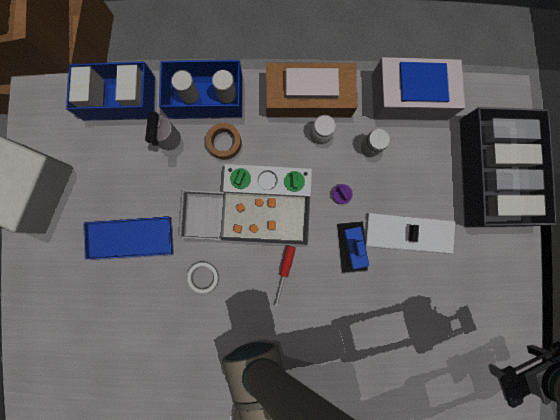

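View pics/a_scene.png

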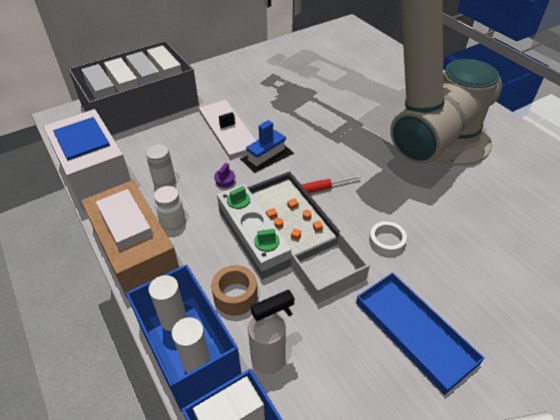

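View pics/a_wrist.png

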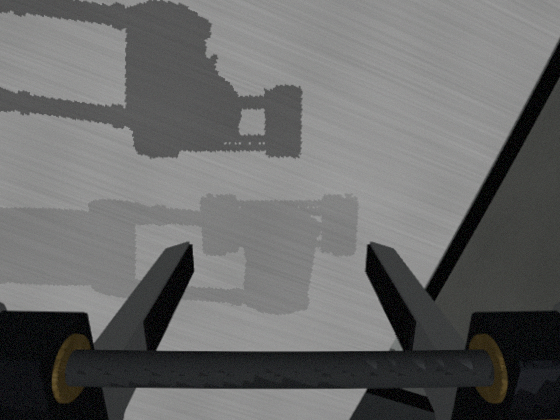

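```bash
cat > h.py <<'E'
import numpy as np, cv2
from scipy.spatial.transform import Rotation as R
from rig import manip, observe, viewer, ticket
class Cam:
    def __init__(s,n,p=None):
        p=p or viewer.camera_params(n)
        s.K=np.array(p["camera_matrix"]);s.D=np.array(p["D"]);s.C=np.array(p["position"])
        q=np.array(p["rotation"]);s.R=R.from_quat([q[1],q[2],q[3],q[0]]).as_matrix()
    def ray(s,uv):
        uv=np.atleast_2d(np.array(uv,float))
        n=cv2.undistortPoints(uv.reshape(-1,1,2),s.K,s.D).reshape(-1,2)
        d=np.c_[n[:,0],-n[:,1],-np.ones(len(n))]@s.R.T
        return d
    def plane(s,uv,z):
        d=s.ray(uv);return s.C+d*((z-s.C[2])/d[:,2])[:,None]
    def proj(s,P):
        P=np.atleast_2d(np.array(P,float));c=(P-s.C)@s.R
        c=c*[1,-1,-1]
        return cv2.projectPoints(c.reshape(-1,1,3),np.zeros(3),np.zeros(3),s.K,s.D)[0].reshape(-1,2)
def save(im,name,crop=None,f=1):
    if crop: x0,y0,x1,y1=crop; im=im[y0:y1,x0:x1]
    im=cv2.resize(im,None,fx=f,fy=f,interpolation=cv2.INTER_CUBIC)
    cv2.imwrite("pics/%s.png"%name,im[:,:,::-1])
def rot(yaw): # tool down, jaws' x axis at world angle yaw
    c,s=np.cos(yaw/2),np.sin(yaw/2)   # Rz(yaw)*Rx(pi)
    return np.array([0,c,s,0])
def hsv(im): return cv2.cvtColor(im,cv2.COLOR_RGB2HSV)
def blobs(mask,amin=20):
    cs,_=cv2.findContours(mask.astype(np.uint8),cv2.RETR_EXTERNAL,cv2.CHAIN_APPROX_NONE)
    return [c for c in cs if cv2.contourArea(c)>amin]
E
python3 - <<'E'
from h import *
im=cv2.imread("pics/a_top.png")[:,:,::-1].copy()
save(im,"b1",(175,155,325,255),5.3)
save(im,"b2",(325,180,465,285),5.3)
save(im,"b3",(75,205,185,270),6)
h=hsv(im);cam=Cam("top")
for nm,lo,hi in [("green",45,80),("orange",3,14),("purple",135,160),("blue",108,125)]:
    m=cv2.inRange(h,(lo,120,60),(hi,255,255))
    for c in blobs(m,12):
        M=cv2.moments(c);u=[M['m10']/M['m00'],M['m01']/M['m00']]
        print(nm,np.round(u,1),cv2.contourArea(c),cam.plane(u,0.03)[0].round(4))
E
```

```text
green [294.1 181. ] 266.0 [ 0.6313 -0.0563  0.03  ]
green [240.  178.1] 271.5 [0.6397 0.0835 0.03  ]
orange [253.5 228. ] 34.0 [0.5106 0.0489 0.03  ]
orange [237.3 228.3] 36.0 [0.5101 0.0905 0.03  ]
orange [270.9 224.4] 40.0 [0.5194 0.0042 0.03  ]
orange [239.9 207.3] 37.0 [0.564  0.0838 0.03  ]
orange [271.2 202.2] 44.0 [0.5765 0.0031 0.03  ]
orange [258.8 201.9] 34.0 [0.5776 0.0351 0.03  ]
orange [222.6 139.6] 800.0 [0.7414 0.1291 0.03  ]
orange [ 4.2 88.8] 60.0 [0.8993 0.7471 0.03  ]
orange [310.5  85.2] 3734.5 [ 0.8882 -0.1032  0.03  ]
orange [73.4 22.3] 387.0 [1.0855 0.5541 0.03  ]
orange [16.1 21. ] 649.5 [1.1029 0.7325 0.03  ]
purple [341.9 193.8] 258.0 [ 0.5974 -0.1803  0.03  ]
blue [356.5 247.3] 639.0 [ 0.4587 -0.2158  0.03  ]
blue [127.1 237.8] 3103.5 [0.4867 0.3767 0.03  ]
blue [424.   81.4] 1702.5 [ 0.9032 -0.4133  0.03  ]
blue [105.5  85.2] 3371.0 [0.8963 0.4484 0.03  ]
blue [199.3  83. ] 3582.5 [0.896  0.1925 0.03  ]
```

View pics/b1.png

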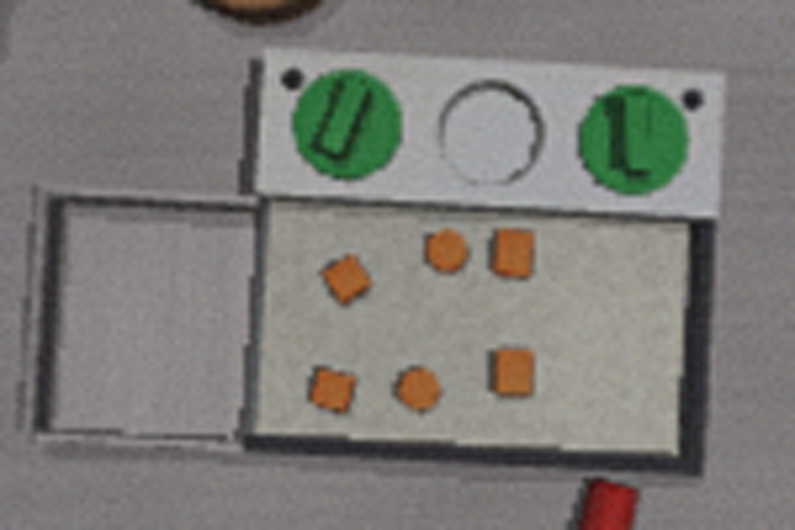

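View pics/b2.png

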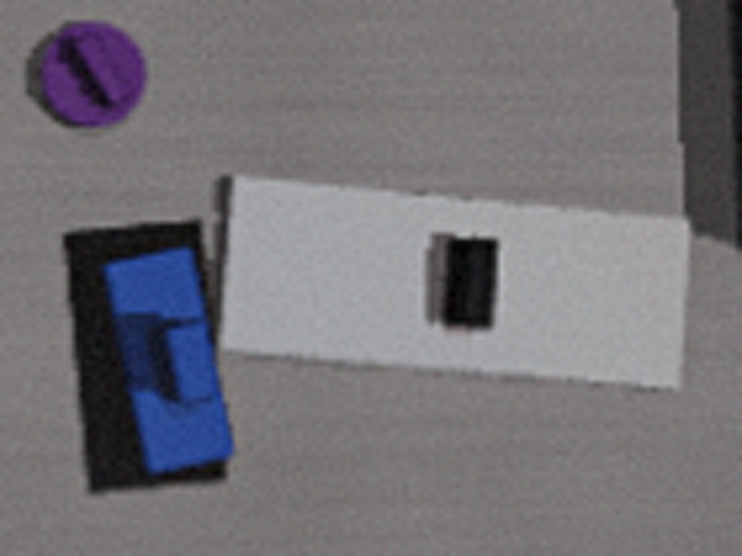

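View pics/b3.png

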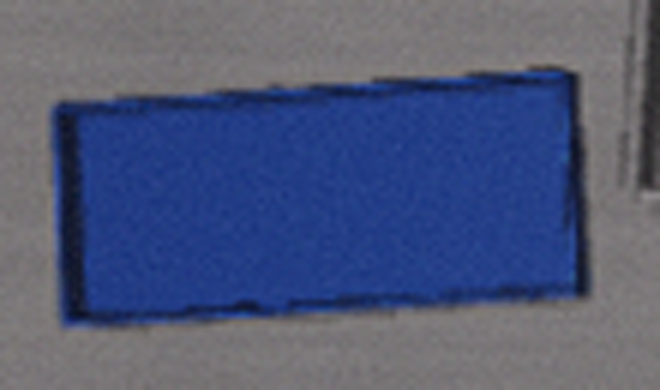

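```bash
python3 - <<'E'
from h import *
cam=Cam("top")
def c(pts,off,f,z,name):
    P=cam.plane(np.array(pts)/f+np.array(off)+0.5/f-0.5,z)[:,:2]
    ctr=P.mean(0)
    e=(P[1]-P[0]+P[2]-P[3])/2; g=(P[3]-P[0]+P[2]-P[1])/2
    print(name,ctr.round(4),"len",np.linalg.norm(e).round(4),np.linalg.norm(g).round(4),"ang TL->TR",np.degrees(np.arctan2(e[1],e[0])).round(2),"down",np.degrees(np.arctan2(g[1],g[0])).round(2))
c([(262,48),(724,72),(716,217),(253,193)],(175,155),5.3,.06,"mould")
c([(53,104),(575,68),(590,297),(63,325)],(75,205),6,.026,"tote")
c([(232,177),(688,220),(680,388),(220,350)],(325,180),5.3,.016,"cover")
c([(63,233),(200,219),(227,476),(90,491)],(325,180),5.3,.004,"pad")
c([(104,266),(190,248),(233,456),(150,475)],(325,180),5.3,.048,"brush back")
manip.move_ptp([0.5,0.03,0.28],rot(-np.pi/2))
cam=Cam("wrist");im=viewer.capture("wrist");s=observe()
import pickle;pickle.dump((cam,im),open("w1.pkl","wb"));save(im,"c1")
manip.move_ptp([0.42,-0.27,0.28],rot(-np.pi/2))
cam=Cam("wrist");im=viewer.capture("wrist")
pickle.dump((cam,im),open("w2.pkl","wb"));save(im,"c2");print(s["tool_pos"],observe()["time_s"])
E
```

```text
mould [0.6315 0.0138] len 0.2204 0.0697 ang TL->TR -93.34 down 176.36
tote [0.487  0.3774] len 0.2338 0.0977 ang TL->TR -86.64 down -176.11
cover [ 0.4936 -0.3649] len 0.2356 0.0851 ang TL->TR -95.64 down 175.11
pad [ 0.4605 -0.2087] len 0.0692 0.1284 ang TL->TR -84.72 down -174.87
brush back [ 0.4579 -0.2124] len 0.0419 0.1018 ang TL->TR -78.53 down -168.75
[0.50013893 0.02927824 0.27985828] 3.725
```

View pics/c1.png

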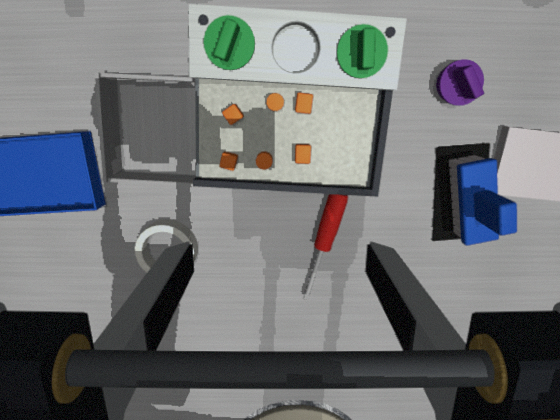

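View pics/c2.png

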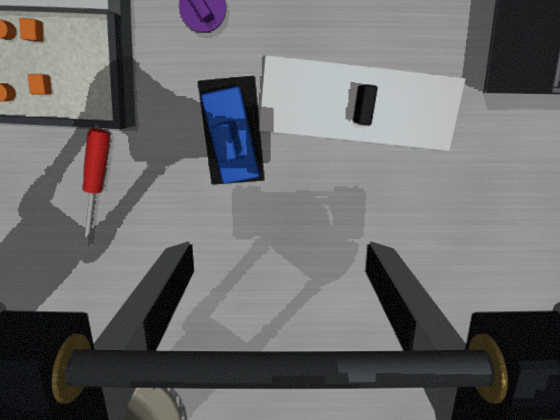

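```bash
python3 - <<'E'
from h import *
import pickle
cam,im=pickle.load(open("w1.pkl","rb"))
save(im,"d1",(180,0,420,100),3.3)
save(im,"d1b",(195,10,265,80),8)
save(im,"d1c",(330,15,400,85),8)
cam,im=pickle.load(open("w2.pkl","rb"))
save(im,"d2",(190,40,480,195),2.75)
E
```

```text
(no output)
```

View pics/d1.png

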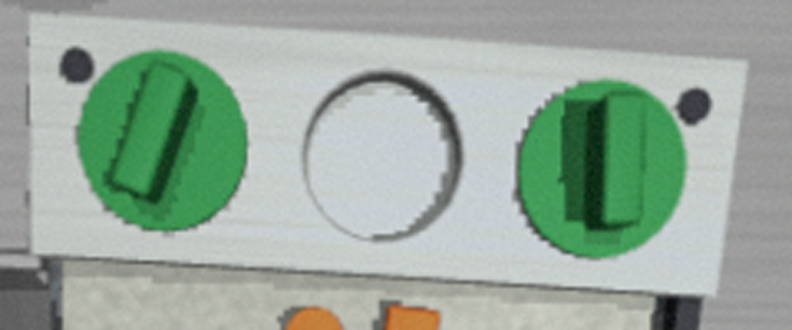

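View pics/d1b.png

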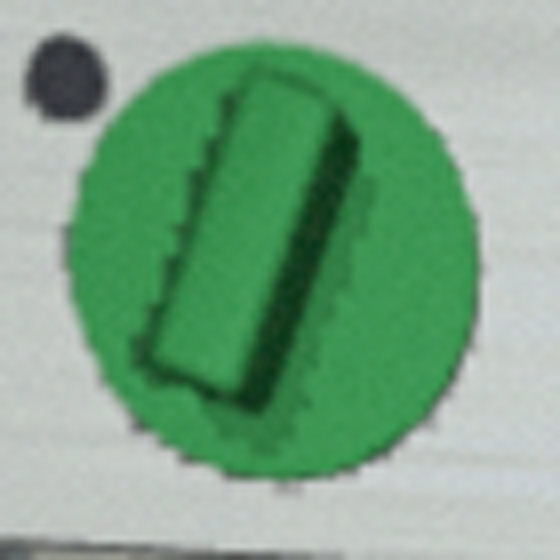

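View pics/d1c.png

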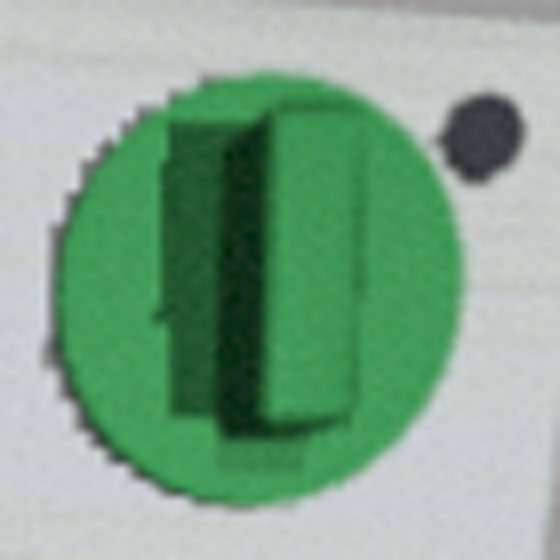

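View pics/d2.png

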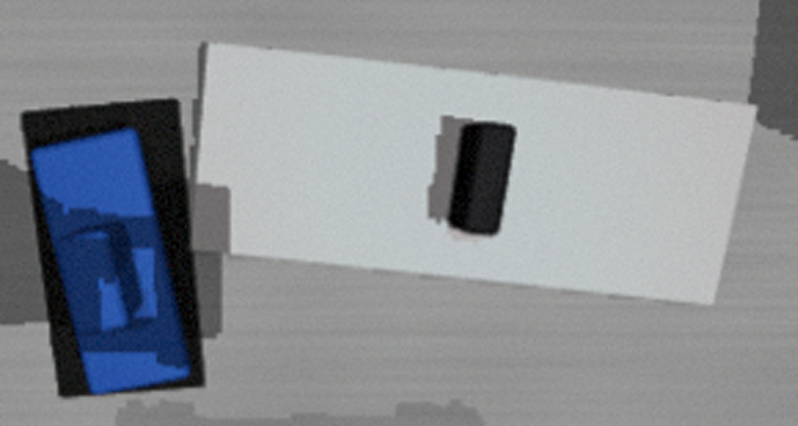

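```bash
python3 - <<'E'
from h import *
import pickle
def c(pts,off,f,z,name):
    P=cam.plane(np.array(pts)/f+np.array(off)+0.5/f-0.5,z)[:,:2]
    ctr=P.mean(0)
    e=(P[1]-P[0]+P[2]-P[3])/2; g=(P[3]-P[0]+P[2]-P[1])/2
    print(name,ctr.round(4),"len",np.linalg.norm(e).round(4),np.linalg.norm(g).round(4),"ang TL->TR",np.degrees(np.arctan2(e[1],e[0])).round(2),"down",np.degrees(np.arctan2(g[1],g[0])).round(2))
cam,im=pickle.load(open("w1.pkl","rb"))
c([(28,14),(748,62),(714,296),(30,258)],(180,0),3.3,.06,"mould")
c([(255,75),(338,112),(240,398),(150,365)],(195,10),8,.093,"rib L")
c([(272,105),(365,105),(352,420),(262,420)],(330,15),8,.093,"rib R")
m=cv2.inRange(hsv(im),(45,100,20),(85,255,255))
for b in blobs(m,300):
    if b[:,0,1].mean()<100:
        P=cam.plane(b.reshape(-1,2),.065)[:,:2]
        (x,y),r=cv2.minEnclosingCircle(P.astype(np.float32)); print("cap",x,y,r)
cam,im=pickle.load(open("w2.pkl","rb"))
c([(205,42),(757,105),(714,304),(198,252)],(190,40),2.75,.016,"cover")
c([(32,150),(135,127),(190,374),(93,395)],(190,40),2.75,.048,"brush")
c([(22,112),(179,99),(205,385),(60,396)],(190,40),2.75,.004,"pad")
c([(465,124),(515,127),(497,235),(450,230)],(190,40),2.75,.052,"bar")
a=np.radians(-3.5)
for y in (-.068,0,.068): print(np.array([.6315,.0138])+[-np.sin(a)*y,np.cos(a)*y])
E
```

```text
mould [0.631  0.0128] len 0.2201 0.0703 ang TL->TR -93.19 down 176.46
rib L [0.6344 0.0801] len 0.0108 0.0341 ang TL->TR -111.17 down 157.38
rib R [ 0.6275 -0.0552] len 0.0109 0.0349 ang TL->TR -89.52 down -178.65
cap 0.6272159814834595 -0.054784588515758514 0.025989146903157234
cap 0.6350790858268738 0.08059991151094437 0.025817977264523506
cover [ 0.494  -0.3665] len 0.235 0.0864 ang TL->TR -95.52 down 176.13
brush [ 0.4595 -0.2143] len 0.0424 0.1022 ang TL->TR -77.84 down -168.53
pad [ 0.4602 -0.2102] len 0.0689 0.128 ang TL->TR -85.58 down -175.44
bar [ 0.4941 -0.3625] len 0.0195 0.0415 ang TL->TR -94.19 down 174.59
[ 0.6273487  -0.05407317]
[0.6315 0.0138]
[0.6356513  0.08167317]
```

```bash
cat >> h.py <<'E'
ST=np.array([.6312,.0133]);SY=np.radians(-3.4)
TO=np.array([.487,.3774]);TY=np.radians(3.7)
def r2(a): return np.array([[np.cos(a),-np.sin(a)],[np.sin(a),np.cos(a)]])
def mould(x,y): return ST+r2(SY)@np.array([x,y])     # relative to mould_top
def station(x,y): return mould(x-.057,y)
def tote(x,y): return TO+r2(TY)@np.array([x,y])
def st(m=""):
    s=observe();print(m,"t%.1f"%s["time_s"],"w%.3f"%s["gripper_width"],"p",s["tool_pos"].round(4),"F",s["force"].round(1),"M",s["moment"].round(2),flush=True);return s
E
cat > cap.py <<'E'
import sys
from h import *
cx,cy,yaw,slot=map(float,sys.argv[1:])
yaw=np.radians(yaw)
q=rot(yaw)
manip.open_gripper()
manip.move_ptp([cx,cy,.13],q)
manip.line_to([cx,cy,.070],.08)
manip.close(30); st("closed")
manip.line_to([cx,cy,.135],.1); st("lifted")
t=tote(0,slot)
manip.move_ptp([*t,.12],rot(TY-np.pi/2)); s=st("over tote")
if s["gripper_width"]<.08: sys.exit("LOST")
manip.line_to([*t,.0305],.1); st("down")
E
cat > rel.py <<'E'
from h import *
s=observe();p=s["tool_pos"]
manip.open_gripper(); st("open")
manip.line_to([p[0],p[1],.13],.15)
E
python3 cap.py .635 .0805 -112 .068
```

```text
closed t7.7 w0.126 p [0.635  0.0805 0.07  ] F [ 0.3  0.6 -0.2] M [0.04 0.02 0.04]
lifted t8.5 w0.126 p [0.6345 0.0805 0.1344] F [-0.9 -1.  -0.5] M [ 0.06  0.03 -0.02]
over tote t9.9 w0.127 p [0.4835 0.4443 0.12  ] F [-1.2 -0.2 -0.6] M [ 0.01  0.06 -0.01]
down t11.0 w0.127 p [0.4832 0.4456 0.0311] F [ 0.  -0.3 -1.1] M [ 0.03  0.   -0.02]
```

```bash
python3 - <<'E'
from h import *
s=observe();p=s["tool_pos"]
manip.line_to([p[0],p[1],.0292],.03);st()
E
python3 rel.py; python3 cap.py .6273 -.0548 -89 -.068; python3 - <<'E'
from h import *
s=observe();p=s["tool_pos"]
manip.line_to([p[0],p[1],.0292],.03);st()
E
python3 rel.py;  python3 - <<'E'
from h import *
t=tote(0,0)
manip.move_ptp([t[0]-.1,t[1],.28],rot(-np.pi/2)); st()
save(viewer.capture("wrist"),"e1");save(viewer.capture("top"),"e2")
E
```

```text
t11.2 w0.127 p [0.4834 0.4458 0.0296] F [ 0.2  0.7 -0.5] M [-0.   -0.04  0.02]
open t12.5 w0.997 p [0.4832 0.4456 0.0292] F [ 0.8 -0.4 -0.1] M [0.02 0.   0.01]
closed t17.6 w0.122 p [ 0.6273 -0.0548  0.07  ] F [-0.3  0.2 -0.2] M [-0.01 -0.04  0.04]
lifted t18.4 w0.125 p [ 0.6268 -0.0547  0.1345] F [-0.2  0.8  0.3] M [0.02 0.08 0.01]
over tote t19.8 w0.129 p [0.4922 0.3088 0.12  ] F [-0.5 -1.1 -0.4] M [ 0.03 -0.03  0.04]
down t20.9 w0.127 p [0.492  0.3098 0.031 ] F [-0.2  0.4  0.7] M [0.06 0.02 0.  ]
 t21.1 w0.123 p [0.4922 0.3099 0.0296] F [-0.1  0.2 -1.3] M [ 0.09 -0.   -0.01]
open t22.4 w1.001 p [0.492  0.3098 0.0292] F [ 0.2  0.  -0.6] M [0.02 0.01 0.  ]
 t24.1 w1.003 p [0.3869 0.3767 0.2783] F [-1.3  0.1  0.4] M [0.05 0.05 0.08]
```

View pics/e1.png

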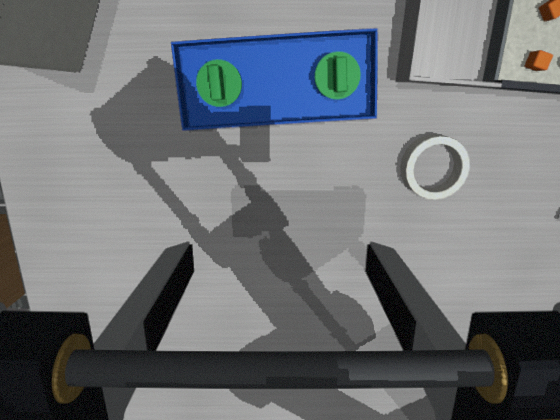

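View pics/e2.png

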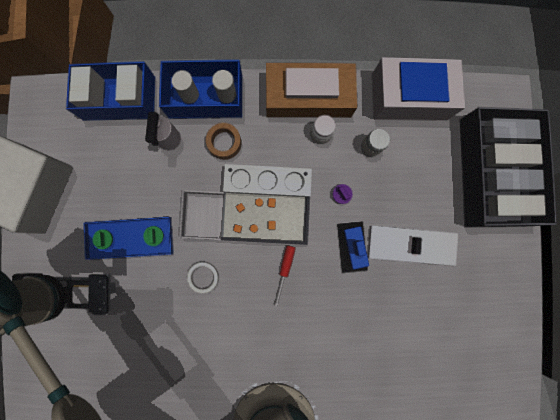

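```bash
python3 - <<'E'
from h import *
import pickle
manip.move_ptp([.375,-.2135,.24],rot(-np.pi/2)); st()
cam=Cam("wrist");im=viewer.capture("wrist");pickle.dump((cam,im),open("w3.pkl","wb"))
save(im,"f1",(190,20,470,230),2.8)
E
```

```text
t26.3 w1.000 p [ 0.3754 -0.213   0.2401] F [0.1 0.6 0.5] M [ 0.04  0.02 -0.  ]
```

View pics/f1.png

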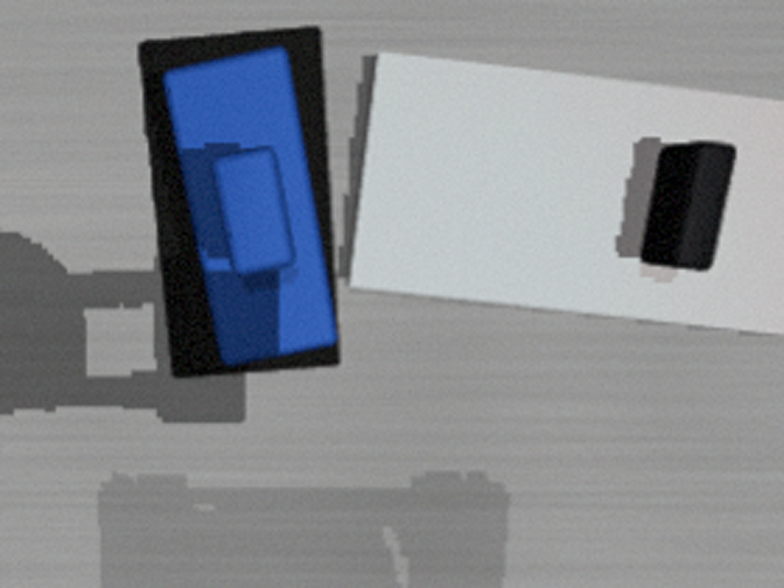

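```bash
python3 - <<'E'
from h import *
import pickle
def c(pts,off,f,z,name):
    P=cam.plane(np.array(pts)/f+np.array(off)+0.5/f-0.5,z)[:,:2]
    ctr=P.mean(0)
    e=(P[1]-P[0]+P[2]-P[3])/2; g=(P[3]-P[0]+P[2]-P[1])/2
    print(name,ctr.round(4),"len",np.linalg.norm(e).round(4),np.linalg.norm(g).round(4),"ang TL->TR",np.degrees(np.arctan2(e[1],e[0])).round(2),"down",np.degrees(np.arctan2(g[1],g[0])).round(2))
cam,im=pickle.load(open("w3.pkl","rb"))
o=(190,20);f=2.8
c([(164,72),(287,46),(338,344),(225,364)],o,f,.048,"back")
c([(214,153),(273,147),(294,266),(237,276)],o,f,.104,"handle")
c([(139,43),(319,27),(340,364),(174,377)],o,f,.004,"pad")
E
```

```text
back [ 0.4591 -0.214 ] len 0.0424 0.1024 ang TL->TR -79.31 down -168.7
handle [ 0.4592 -0.214 ] len 0.0175 0.0356 ang TL->TR -82.25 down -169.17
pad [ 0.4599 -0.2098] len 0.0685 0.1281 ang TL->TR -85.31 down -175.05
```

```bash
python3 - <<'E'
from h import *
manip.move_ptp([.4591,-.214,.13],rot(np.radians(-79)))
manip.line_to([.4591,-.214,.054],.08)
manip.close(50); st("closed")
manip.line_to([.4591,-.214,.135],.1); st("lift")
a=station(-.035,-.062)
manip.move_ptp([*a,.135],rot(SY-np.pi/2)); st("over")
manip.line_to([*a,.095],.08); st("low")
save(viewer.capture("top"),"g1",(175,155,325,255),5.3)
save(viewer.capture("scene"),"g2",(200,130,420,310),3.6)
E
```

```text
closed t29.2 w0.214 p [ 0.4591 -0.214   0.054 ] F [ 0.6  0.8 -0.7] M [0.02 0.02 0.01]
lift t30.1 w0.214 p [ 0.4585 -0.2137  0.1343] F [ 0.3 -0.6 -2.9] M [ 0.07  0.   -0.  ]
over t30.9 w0.208 p [ 0.5351 -0.0437  0.1344] F [-0.6 -0.2 -1.3] M [ 0.01 -0.01  0.03]
low t31.6 w0.212 p [ 0.5359 -0.0436  0.0951] F [-0.1 -0.3 -3.3] M [ 0.1   0.04 -0.05]
```

View pics/g1.png

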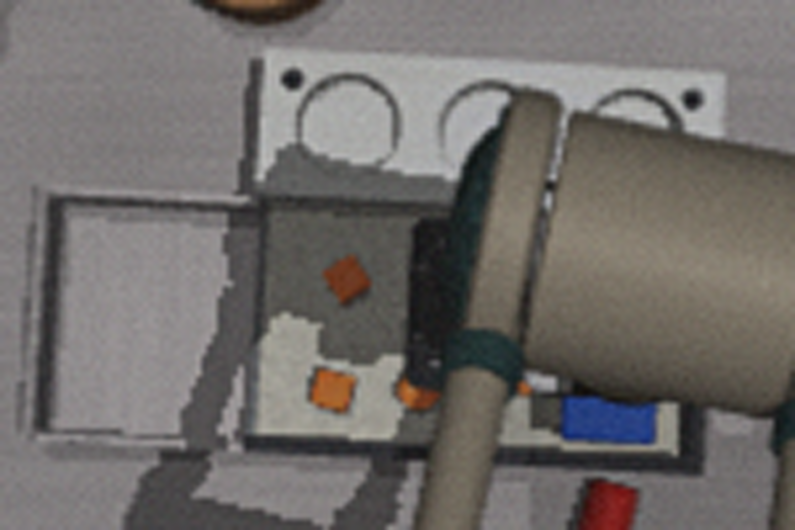

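View pics/g2.png

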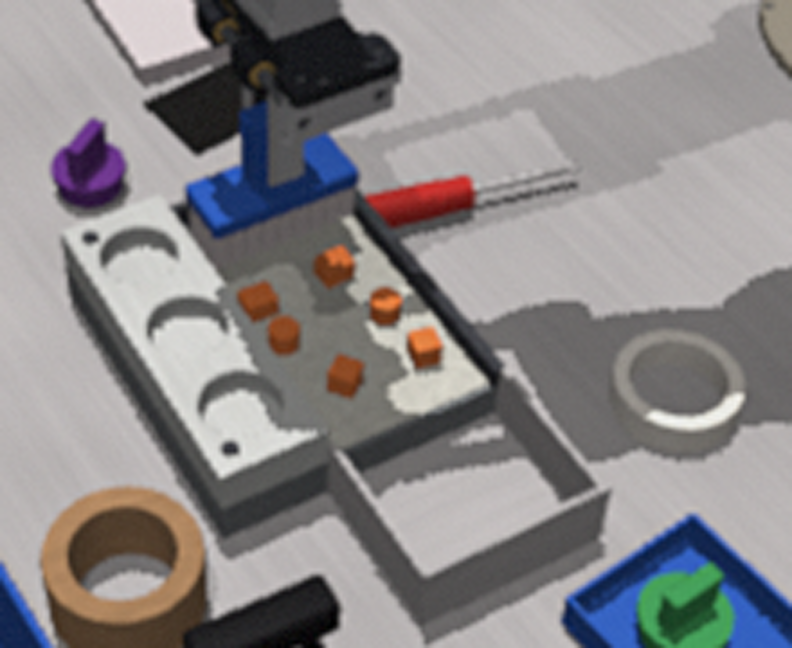

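```bash
python3 - <<'E'
from h import *
cam=Cam("scene")
P=cam.plane(np.array([(357,171),(213,234),(189,187)])/3.6+[200-.36,130-.36],.0895)
for p in P: print(r2(-SY)@(p[:2]-ST)+[.057,0])
p=observe()["tool_pos"];print(r2(-SY)@(p[:2]-ST)+[.057,0])
E
```

```text
[-0.08224407 -0.03929651]
[ 0.02214629 -0.03392   ]
[ 0.01638383 -0.07769715]
[-0.03439158 -0.0622913 ]
```

```bash
python3 - <<'E'
from h import *
im=viewer.capture("top");cam=Cam("top")
m=cv2.inRange(hsv(im),(105,120,40),(125,255,255));m[:, :270]=0;m[:,310:]=0;m[:200]=0
m[:, :270]=0
save(im,"g3",(265,215,315,250),14)
for b in blobs(m,20):
    P=cam.plane(b.reshape(-1,2),.0895)[:,:2]
    Q=(P-ST)@r2(SY)+[.057,0]
    print(len(b),Q.min(0),Q.max(0))
# reference: fence/apron boundary
E
```

```text
44 [-0.08594514 -0.0807692 ] [-0.06740265 -0.04102678]
```

View pics/g3.png

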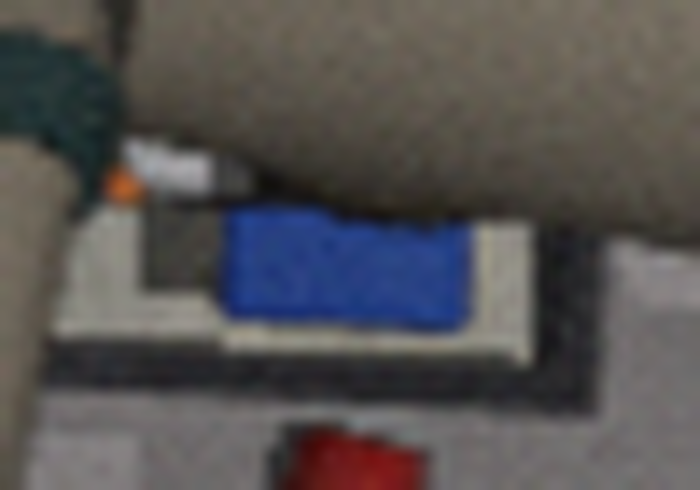

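```bash
python3 - <<'E'
from h import *
a=station(-.035,-.062)
manip.line_to([*a,.0825],.04); st("z.0825")
manip.line_to([*a,.0812],.02); st("z.0812")
E
```

```text
z.0825 t32.2 w0.210 p [ 0.5354 -0.043   0.0821] F [-0.2  0.2 -2. ] M [0.01 0.08 0.04]
z.0812 t32.4 w0.212 p [ 0.5357 -0.0431  0.0812] F [-0.1  0.3 -2.2] M [0.03 0.07 0.05]
```

```bash
python3 - <<'E'
from h import *
for y in (-.03,0,.03,.06):
    manip.line_to([*station(-.035,y),.0812],.06); s=st(y)
    if s["gripper_width"]<.19 or np.linalg.norm(s["force"][:2])>12: break
save(viewer.capture("top"),"i1",(175,155,325,255),5.3)
save(viewer.capture("scene"),"i2",(200,130,420,310),3.6)
E
```

```text
-0.03 t33.1 w0.210 p [ 0.5376 -0.0109  0.0812] F [-0.8 -0.  -2.5] M [0.03 0.   0.01]
0 t33.8 w0.211 p [0.5394 0.019  0.0812] F [ 0.9 -0.6 -2.3] M [0.01 0.03 0.01]
0.03 t34.4 w0.209 p [0.5411 0.049  0.0812] F [-0.4 -0.7 -1.9] M [ 0.01 -0.04  0.01]
0.06 t35.0 w0.212 p [0.5429 0.079  0.0812] F [ 0.6 -0.2 -2.6] M [-0.03 -0.03 -0.01]
```

View pics/i2.png

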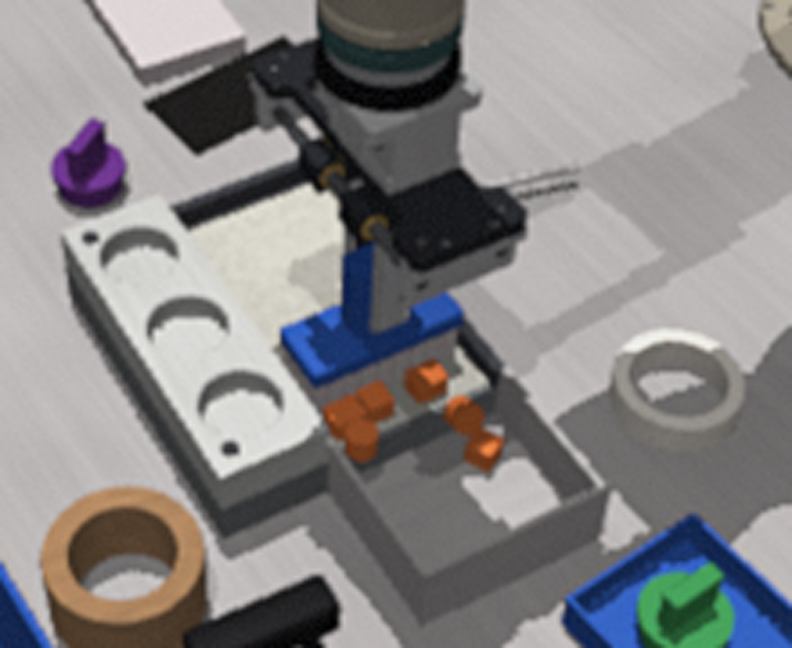

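```bash
python3 - <<'E'
from h import *
for y in (.08,.1,.115):
    manip.line_to([*station(-.035,y),.0812],.05); s=st(y)
    if s["gripper_width"]<.19 or np.linalg.norm(s["force"][:2])>12: break
save(viewer.capture("scene"),"i3",(200,130,420,310),3.6)
E
```

```text
0.08 t35.7 w0.213 p [0.544  0.099  0.0812] F [ 0.3 -0.3 -2.7] M [ 0.07  0.03 -0.01]
0.1 t36.2 w0.208 p [0.5452 0.1189 0.0812] F [-0.3  0.1 -3.8] M [ 0.07  0.01 -0.03]
0.115 t36.7 w0.210 p [0.5462 0.1338 0.0812] F [-0.7  0.  -2.4] M [ 0.06 -0.03  0.03]
```

View pics/i3.png

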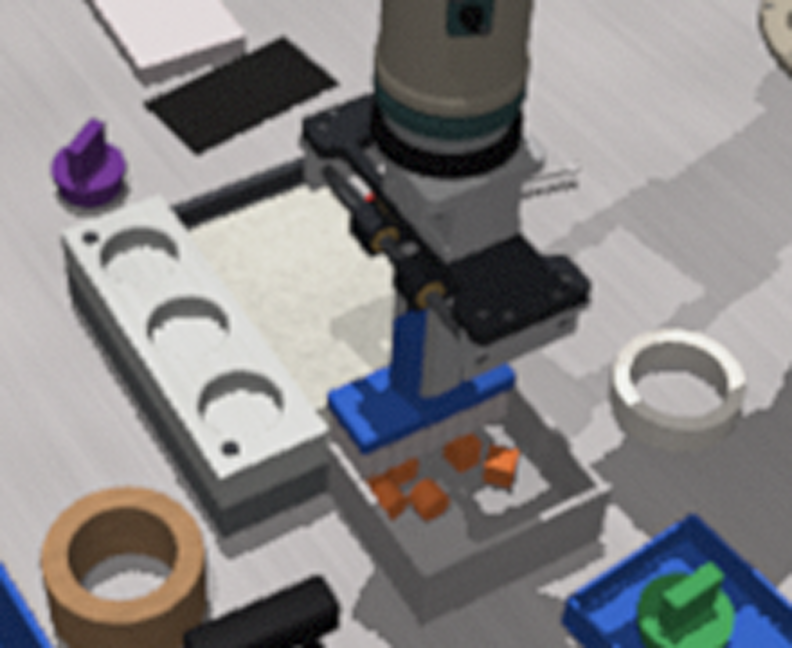

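```bash
python3 - <<'E'
from h import *
manip.line_to([*station(-.035,.112),.145],.12); st()
manip.line_to([*station(-.035,0),.145],.2)
save(viewer.capture("scene"),"j1",(200,130,420,310),3.6)
p=[.460,-.2103]
manip.move_ptp([*p,.13],rot(np.radians(-85))); st()
manip.line_to([*p,.060],.1);st()
save(viewer.capture("scene"),"j2",(180,80,350,220),4.6)
save(viewer.capture("top"),"j3",(175,155,325,255),5.3)
E
```

```text
t37.4 w0.209 p [0.5454 0.1304 0.1445] F [ 1.1 -0.1 -2.4] M [ 0.01 -0.01 -0.  ]
 t39.1 w0.211 p [ 0.4607 -0.2092  0.1301] F [-0.1  0.7 -2. ] M [-0.   -0.05  0.02]
 t40.0 w0.207 p [ 0.4606 -0.2104  0.0604] F [ 0.6 -0.3 -1.6] M [-0.02  0.02  0.02]
```

View pics/j1.png

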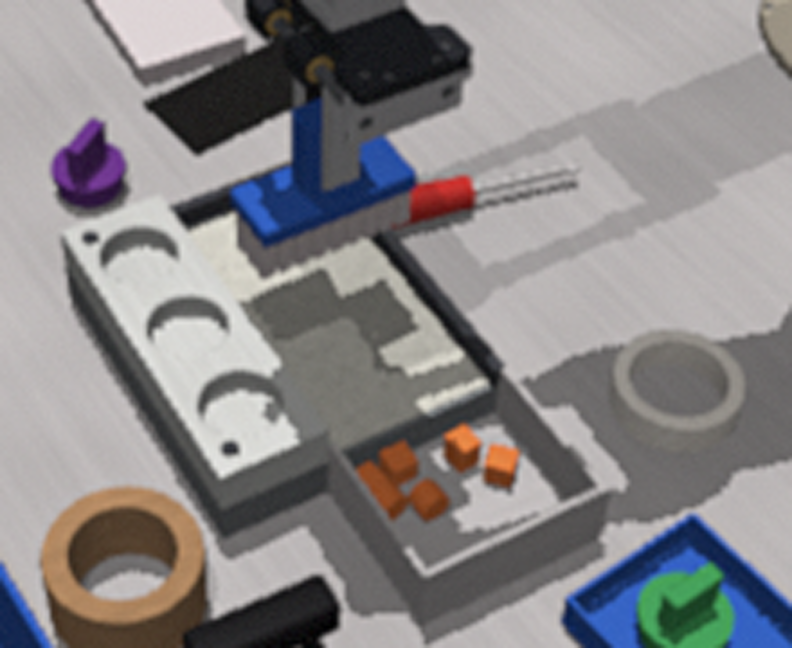

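View pics/j2.png

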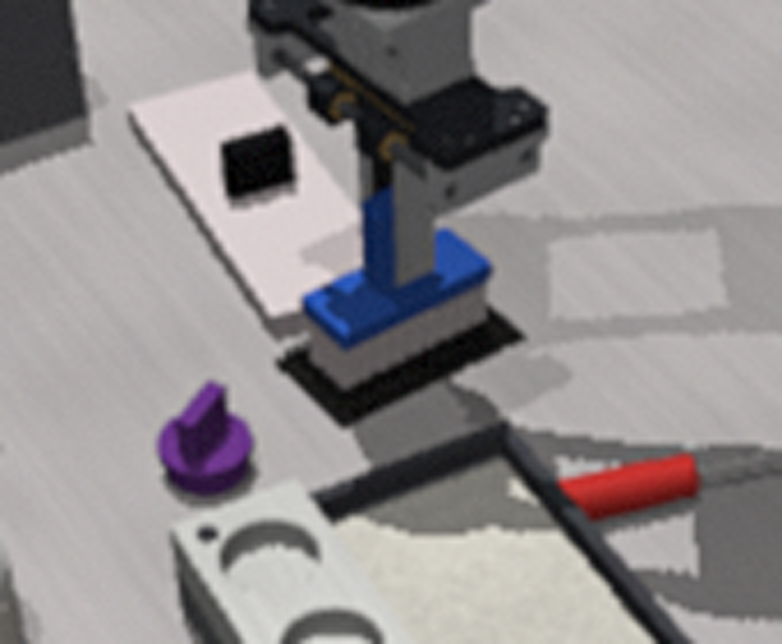

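View pics/j3.png

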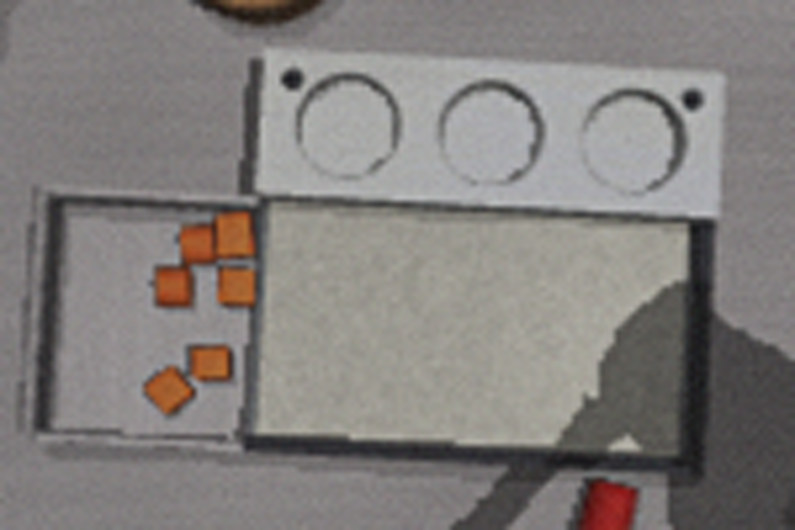

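```bash
python3 - <<'E'
from h import *
p=[.460,-.2103]
manip.line_to([*p,.0545],.03);s=st()
manip.open_gripper();st("open")
manip.line_to([*p,.14],.1)
import pickle
manip.move_ptp([.375,-.30,.26],rot(-np.pi/2)); manip.pause(.3);st()
cam=Cam("wrist");im=viewer.capture("wrist");pickle.dump((cam,im),open("w4.pkl","wb"))
save(im,"k1",(130,20,420,230),2.75)
E
```

```text
t40.4 w0.207 p [ 0.4598 -0.2102  0.0544] F [ 0.2  0.5 -2.5] M [-0.03 -0.    0.01]
open t41.6 w1.000 p [ 0.46   -0.2103  0.0545] F [0.7 0.5 0.7] M [0.04 0.   0.02]
 t43.7 w1.000 p [ 0.3753 -0.2991  0.2589] F [ 0.4  0.6 -0.6] M [ 0.01  0.01 -0.01]
```

View pics/k1.png

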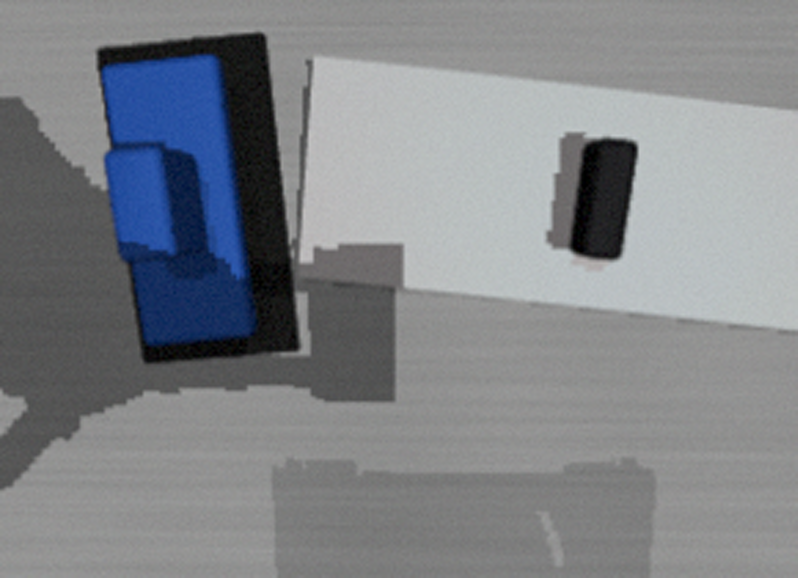

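```bash
python3 - <<'E'
from h import *
import pickle
cam,im=pickle.load(open("w4.pkl","rb"))
save(im,"k2",(220,30,500,160),2.85)
E
```

```text
(no output)
```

View pics/k2.png

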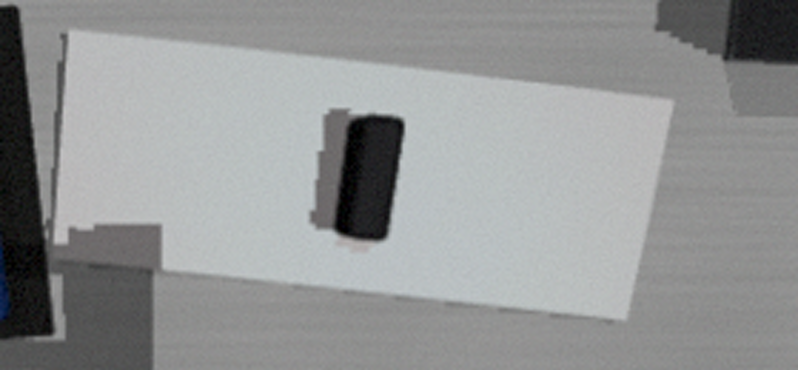

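```bash
python3 - <<'E'
from h import *
import pickle
def c(pts,off,f,z,name):
    P=cam.plane(np.array(pts)/f+np.array(off)+0.5/f-0.5,z)[:,:2]
    ctr=P.mean(0)
    e=(P[1]-P[0]+P[2]-P[3])/2; g=(P[3]-P[0]+P[2]-P[1])/2
    print(name,ctr.round(4),"len",np.linalg.norm(e).round(4),np.linalg.norm(g).round(4),"ang TL->TR",np.degrees(np.arctan2(e[1],e[0])).round(2),"down",np.degrees(np.arctan2(g[1],g[0])).round(2))
cam,im=pickle.load(open("w4.pkl","rb"))
c([(68,30),(674,101),(626,321),(53,259)],(220,30),2.85,.016,"cover")
c([(360,116),(404,118),(386,240),(344,236)],(220,30),2.85,.052,"bar")
# edge-fit mask
m=cv2.inRange(hsv(im),(0,0,175),(180,40,255));m=cv2.morphologyEx(m,cv2.MORPH_CLOSE,np.ones((3,3)))
b=max(blobs(m,2000),key=cv2.contourArea)
P=cam.plane(b.reshape(-1,2),.016)[:,:2].astype(np.float32)
print(cv2.minAreaRect(P*1000))
E
```

```text
cover [ 0.4615 -0.3728] len 0.2359 0.086 ang TL->TR -95.75 down 174.45
bar [ 0.4619 -0.3718] len 0.0156 0.0422 ang TL->TR -93.44 down 174.79
((461.9384460449219, -372.85858154296875), (235.5795135498047, 85.62531280517578), 84.26013946533203)
```

```bash
python3 - <<'E'
from h import *
c=[.4617,-.3726];q=rot(np.radians(-95.7))
manip.move_ptp([*c,.10],q)
manip.line_to([*c,.0205],.08);st()
manip.close(60);st("closed")
manip.line_to([*c,.1],.1);st("lift")
manip.line_to([.60,-.36,.1],.15);st()
g=ST
manip.line_to([.60,g[1],.1],.15,rot=rot(SY-np.pi/2));s=st()
if s["gripper_width"]<.13: raise SystemExit("lost")
manip.line_to([*g,.1],.08);st()
manip.pause(.3)
save(viewer.capture("scene"),"l1",(190,130,390,290),4)
save(viewer.capture("top"),"l2",(175,155,325,255),5.3)
E
```

```text
t45.7 w1.000 p [ 0.4621 -0.373   0.021 ] F [ 0.2 -0.1  0.5] M [ 0.    0.02 -0.01]
closed t46.8 w0.168 p [ 0.4617 -0.3726  0.0205] F [-0.4 -0.5 -0.5] M [ 0.03  0.06 -0.07]
lift t47.8 w0.169 p [ 0.4612 -0.3721  0.0992] F [ 0.3 -0.1 -3.9] M [ 0.02 -0.02 -0.  ]
 t48.9 w0.167 p [ 0.5991 -0.3599  0.0997] F [-0.6  0.2 -4.1] M [0.04 0.02 0.01]
 t51.5 w0.167 p [0.6001 0.0127 0.1   ] F [-0.2  0.5 -3.8] M [ 0.04  0.01 -0.06]
 t52.0 w0.168 p [0.6308 0.0133 0.0996] F [ 0.1 -0.9 -3.5] M [ 0.09 -0.02 -0.02]
```

View pics/l1.png

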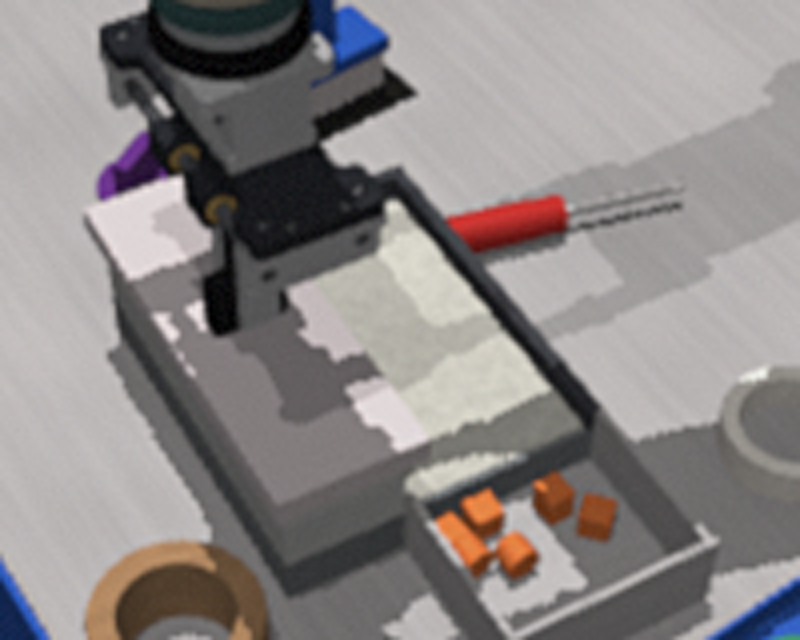

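View pics/l2.png

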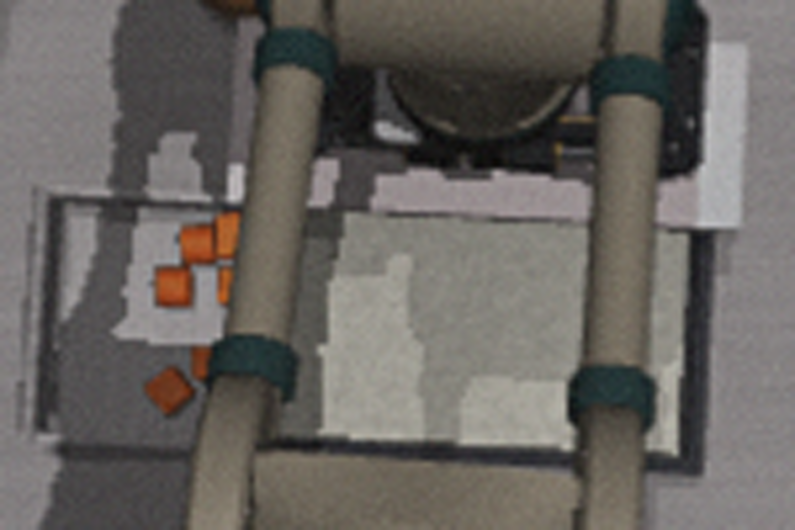

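```bash
python3 - <<'E'
from h import *
z=.095
P=Cam("top").plane(np.array([(747,42),(740,229)])/5.3+[174.6,154.6],z)
P2=Cam("scene").plane(np.array([(275,509),(427,443),(85,217)])/4+[189.6,129.6],z)
print("expect ±.043,±.118",((np.r_[P,P2][:,:2]-ST)@r2(SY)).round(4).tolist())
E
```

```text
expect ±.043,±.118 [[0.0442, -0.1172], [-0.043, -0.1178], [0.0453, 0.12], [-0.0393, 0.1202], [0.045, -0.1106]]
```

```bash
python3 - <<'E'
from h import *
for z in (.082,.077,.073,.070,.0687,.0680):
    manip.line_to([*ST,z],.03);manip.pause(.1);s=st(z)
    if s["force"][2]>4: print("contact");break
E
```

```text
0.082 t53.3 w0.166 p [0.6314 0.0133 0.0822] F [ 0.3 -0.4 -4.2] M [ 0.04  0.07 -0.04]
0.077 t53.7 w0.170 p [0.6312 0.0133 0.0769] F [ 0.7  0.2 -4. ] M [ 0.02  0.01 -0.01]
0.073 t54.1 w0.166 p [0.6312 0.0133 0.0729] F [ 0.3  0.1 -4.8] M [0.03 0.02 0.  ]
0.07 t54.4 w0.167 p [0.6312 0.0133 0.07  ] F [ 1.4 -0.5 -4.1] M [-0.01 -0.    0.03]
0.0687 t54.8 w0.169 p [0.6312 0.0133 0.0687] F [-0.4 -0.1 -4. ] M [0.06 0.02 0.03]
0.068 t55.1 w0.166 p [0.6314 0.0133 0.0685] F [-0.8  1.1  0.3] M [ 0.03  0.24 -0.01]
```

Contact appears at 0.0685, the expected seat height; the weight has transferred. Releasing.

```bash
python3 - <<'E'
from h import *
import pickle
manip.open_gripper();st("open")
manip.line_to([*ST,.16],.1)
manip.move_ptp([.5,.0,.30],rot(-np.pi/2));manip.pause(.2)
cam=Cam("wrist");im=viewer.capture("wrist");save(im,"m1")
pickle.dump((cam,im),open("w5.pkl","wb"))
manip.move_ptp([.25,-.35,.3],rot(-np.pi/2));manip.pause(.2);st()
save(viewer.capture("top"),"m2");s=viewer.capture("scene");save(s,"m3",(130,100,430,325),2.6)
E
```

```text
open t56.4 w0.998 p [0.6312 0.0133 0.068 ] F [ 0.4 -0.   0.5] M [ 0.   -0.01  0.02]
 t60.3 w1.001 p [ 0.2507 -0.3496  0.3   ] F [ 0.2 -0.7  0.3] M [-0.02  0.01 -0.02]
```

View pics/m1.png

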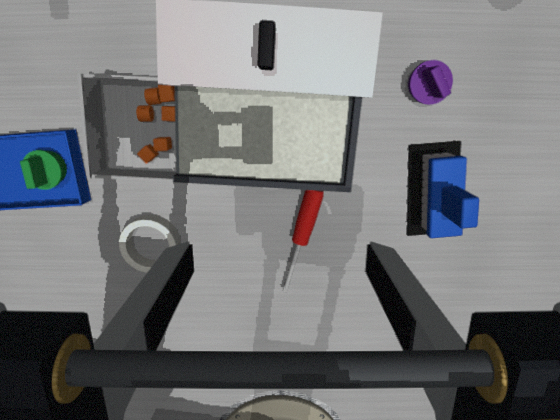

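View pics/m2.png

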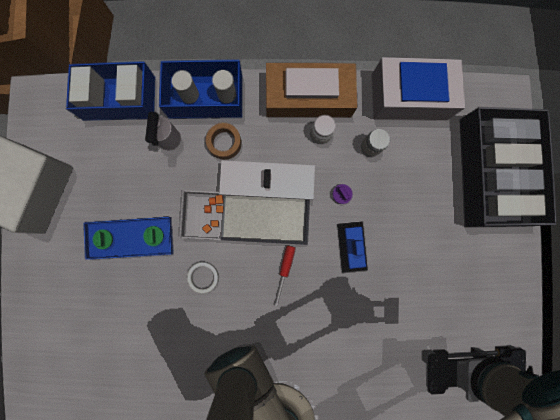

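View pics/m3.png

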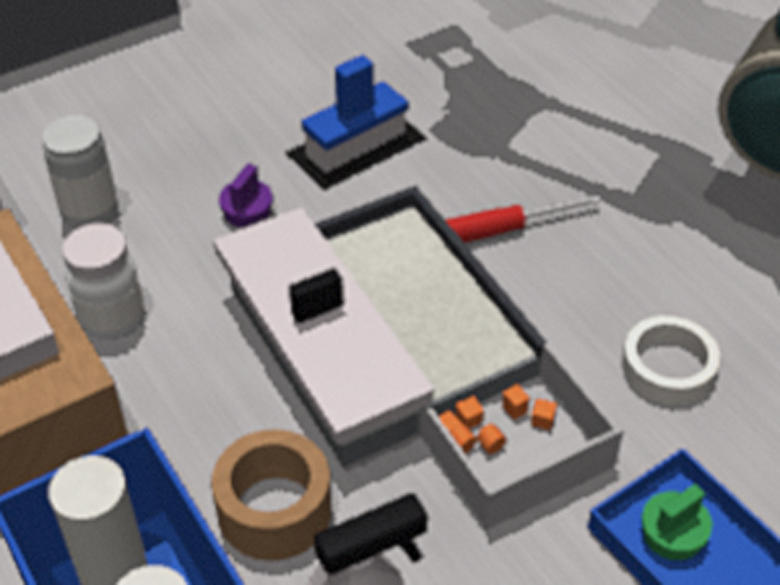

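```bash
python3 - <<'E'
from h import *
cam=Cam("top");im=viewer.capture("top")
m=cv2.inRange(hsv(im),(0,0,125),(180,40,255))[155:205,210:322]
m=cv2.morphologyEx(m,cv2.MORPH_OPEN,np.ones((5,5)))
b=max(blobs(m,800),key=cv2.contourArea).reshape(-1,2)+[210,155]
r=cv2.minAreaRect(((cam.plane(b,.064)[:,:2]-ST)@r2(SY)*1000).astype(np.float32));print(r)
s=viewer.capture("scene");save(s,"n1",(205,170,305,280),5.4)
ps=Cam("scene")
for y in(-.118,.118):
  for x in(-.043,.043): print(x,y,((ps.proj([*mould(x,y),.064])-[205,170])*5.4).round(0), ((ps.proj([*mould(x,y),.048])-[205,170])*5.4).round(0))
E
```

```text
((1.6782035827636719, -0.15904998779296875), (237.17539978027344, 87.94474029541016), 89.92747497558594)
-0.043 -0.118 [[220.  47.]] [[222.  73.]]
0.043 -0.118 [[ 37. 115.]] [[ 41. 142.]]
-0.043 0.118 [[497. 424.]] [[496. 450.]]
0.043 0.118 [[294. 514.]] [[295. 540.]]
```

View pics/n1.png

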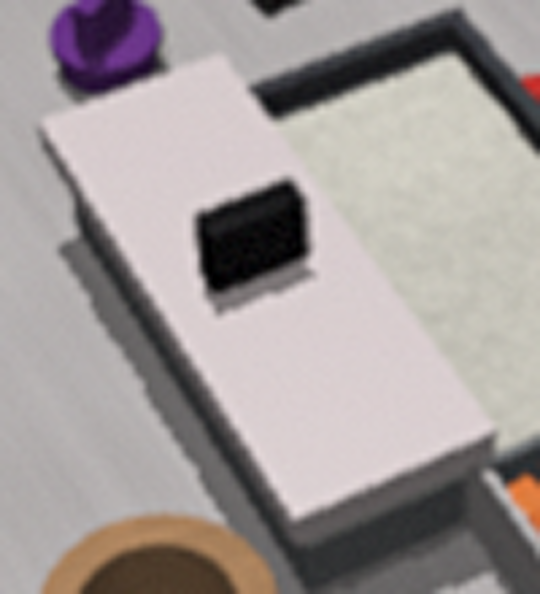

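```bash
python3 -c "
from h import *
ticket.job_done();print(observe()['time_s'])"
```

```text
the job is handed in; nothing more can be done
the job is handed in; nothing more can be done
```

The job is done and handed in; the clock read 60.3 s at the last printed state, before the final pictures, against the 192 s limit. No verdict was reported.

- **Caps:** I found two green caps in the mould (the middle cavity was empty) and stood both upright in the blue tray. The purple look-alike was left alone.
- **Scrap:** One brush pass along the apron put all six orange pieces in the catch tray. The last pictures show six pieces in the tray and an empty apron.
- **Brush:** It stands on its bristles fully on the black pad, but at the pad's own angle, about 6° from how it started.
- **Cover:** It had been knocked about 3 cm aside during the cap moves, so I measured it again before lifting it. Contact came 0.5 mm above the height I expected for a full seat. In the last side view all four corners of its plate sit about 8 pixels (in the 5.4x enlarged crop) below where I projected them, so it looks level.
- **Cover position:** The top camera put the cover's centre 1.7 mm off the mould's centre in x, and its outline read 1 to 2 mm large. Both are about the size of the camera's own error and inside the 4 mm clearance per side.

The other things on the bench look unmoved in the last pictures. I saw no grip slackening, and the force readings I took stayed below 5 N.

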